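# Uncap the clip jar and hold it up level

## Robot

A 6-joint arm with a two-finger parallel gripper is mounted at the origin on the work surface. World frame = base frame: x ahead of the robot, y to its left, z up, the work surface at z = 0. Lengths are in mm, angles in rad, forces in N, time in s.
With the tool pointing down it reaches from about 350 to 775 mm from the base axis. Payload 7.3 kg.
Tool frame: the origin (TCP) lies on the centre line of the jaws, within the pads' length; the fingertips stand 22 mm ahead of it and the grasp point (between the pads) lies 3 mm ahead of it; x points along the fingers, z is the direction in which the jaws open and shut, and the axes are right-handed (so a half turn about x gives the same grasp; the last joint's range is limited). The gripper opens to 92 mm and grips with 3 to 60 N. Pads are 19 mm wide; open, the fingers measure 130 mm over their backs; the gripper's body (75 mm by 190 mm) begins 47 mm behind the grasp point.
Start: joints at [-1.319, 0.342, 1.524, -0, 1.275, -0.146], TCP at [203.403, -484.014, 248.741] pointing down, gripper open.
Joint ranges: [-2.53, 2.53], [-0.77, 2.02], [0.04, 2.7], [-1, 4.14], [0.28, 2.66], [-3.11, 3.11]. Speed limits (rad/s): [2.57, 2.57, 3.14, 3.14, 3.14, 3.14].

## Interface

Orientations are given as [roll, pitch, yaw] about the fixed x, y, z axes, in that order (R = Rz(yaw) Ry(pitch) Rx(roll)).
In Python, from plant import readout, imaging, bot gives the robot as it stands.
- The arm moves only by the tool arm_command, never from a script. Its argument "plan" is a list of rows, each an object of numbers: "tx", "ty", "tz": the shift along the tool's x, y, z in cm; "wx", "wy", "wz": the turn, a rotation vector about the tool's x, y, z in rad; "jaw": the opening, from -1 (shut) to 1 (fully open). In form: [{"tx": .., "ty": .., "tz": .., "wx": .., "wy": .., "wz": .., "jaw": ..}, ...]. A call has 1 to 20 rows; each row shifts and turns the commanded pose from where the row before left it, along the tool's axes as they then stand; what a row does not reach is not made up. A row lasts 1/10 s, in which the tool goes at most 50 mm and 8.59 degrees, less where a joint would pass 70% of its speed; a pose out of reach is approached as far as the arm can. A call with a gripper value outside its range is refused whole. The fingers move at their own pace and stop on an object; the grip force is fixed at half the most. Time passes only in rows, so rows that do not move let the fingers close. It gives the time, the measured TCP pose, the force and the opening at its end, in the units of the state.
- readout.get_obs(): the state, without advancing time (a new reading comes with each control period).
- imaging.capture(name): name is "side" or "top" or "wrist"; returns the picture (420x560x3 uint8, blue, green, red); there is no depth.
- imaging.get_calibration(name): a dict with "fx", "fy", "cx", "cy" (pixels), "dist" ([k1, k2, p1, p2, k3] as OpenCV has them; the pictures are not rectified), "position" and "rotation" of the camera in the world; the wrist camera has in their place "mount" (4x4, takes a point from camera to tool coordinates, whose origin is the TCP and whose axes are the tool frame's). Camera axes: x right, y up, looking along -z (the intrinsics and any distortion apply to the point x, -y, -z); pixel columns grow to the right and rows downward; lengths in mm; the calibration is good to about 2 mm. A picture is of the moment at which its call begins: read the wrist's pose just before it. get_calibration takes no time and is no camera call.
- bot.close_job(): hands the job in, once; it reports no verdict.
The state is a dict: "time": time; "joint_positions": joint angles; "dq": joint speeds; "tau": joint torques, N m; "tool_pos": TCP position; "tcp_rot": TCP orientation; "contact_force": force on the tool from outside, world axes, zero at the start; "moment": the same for the moment, N m; "grip_width": finger opening in mm.
Only numpy, scipy, OpenCV 4.12 (cv2) and the standard library are available. Lean on these libraries where they do the work, as an engineer would, in place of code of your own. Each camera call takes 0.05 s, during which the arm holds its last target.

## Task

The clips of the clear jar are already undone: lift its loose lid off by the knob and lay it gently, knob up, flat inside the white sauce dish. Then take the open jar itself, lift it straight up from where it stands and hold it upright, level and still about 15 cm above the shelf, ready for filling; finish while still holding it there, with the lid left in the dish. Leave the dish and all the other things where they stand.

Things in the scene. Friction and masses are not known exactly. Their poses are not given: they have to be found in the camera images.
- jar: Open clear plastic jar, straight round tube, 56 mm outside diameter, 90 mm tall, wall 2.5 mm, 0.1 to 0.2 kg, rigid, standing loose on the shelf (z = 0). Origin at the centre of its underside, z up along its axis.
- lid: Light wooden lid loose in the jar mouth, about 40 g: 44 mm plug 6 mm high (inside the mouth), round flange 62 mm wide, 5 mm thick, resting on the rim; on top a round knob 18 mm wide, 28 mm tall. Two open steel clips stick out flat along its x, 76 mm over both. Origin: centre of the plug underside, z up; flange top at 11 mm, knob top at 39 mm. On the jar its origin is 84 mm above the jar's.
- dish: Round white ceramic sauce dish, loose, 116 mm across the rim, 92 mm across the foot, 20 mm tall, wall 3.5 mm, flat inner floor 4 mm above its underside and about 88 mm across, sides flaring upward. Origin at the centre of its underside, z up. The lid lies flat on the inner floor on its plug.
- cup: Bystander: aluminium cup, 68 mm across the rim, 75 mm tall, empty, loose. It stands in the same row as jar and dish. Origin at the centre of its underside.
- spatula: Bystander: wooden spatula, about 240 mm long, lying on the shelf between the robot and the row.
- fan: Bystander: white battery fan about 220 mm tall, guard 132 mm in diameter, base 96 mm, at the left end of the row. Origin at the centre of its underside.
- canister: Bystander: white ceramic canister with aluminium cap, 80 mm diameter, 105 mm tall, behind the row. Origin at the centre of its underside.
- sauce: Bystander: amber sauce bottle, 52 mm diameter, 135 mm tall, behind the row. Origin at the centre of its underside.
- soapbox: Bystander: cardboard box 60 x 100 x 35 mm, behind the row. Origin at the centre of its underside.
- plantpot: Bystander: empty terracotta pot, 92 mm across, 85 mm tall, behind the row. Origin at the centre of its underside.
Things that resemble listed ones, but are neither listed nor needed, are in the scene too. What is shaped like the lid but orange or purple is not meant.

How it is judged:
By the outcome, as a careful person would: the job done as asked, in the order asked, and still so for the second after the job is handed in, while the arm keeps its last pose, push and grip.
It also fails if it takes over 54 s, if anything falls off the work surface, if the arm or the gripper's body presses on something with over 40 N, if the wrist force passes 120 N, or if a joint passes its speed limit or range.

## Working session

There is one attempt and no reset: what is moved stays moved. The work goes in short steps, Python scripts to look and compute and a tool call to move; the robot and the scene stay as the last step left them, time stands still between calls to the robot, and variables do not carry over. Pictures are saved under pics/ and viewed, and the job is handed in when it is done.

Besides the shell and the picture viewer there is one more tool, called after ">>>" as name([rows], argument=value, ...), one row to a line, values as JSON. arm_command: Moves the arm, as the interface text tells. Its arguments: {"type":"object","properties":{"plan":{"type":"array"}},"required":["plan"]}

```bash
ls; mkdir -p pics
python3 - <<'E'
from plant import readout, imaging, bot
import cv2
print(readout.get_obs())
for n in ["side","top","wrist"]:
    im=imaging.capture(n); cv2.imwrite(f"pics/{n}0.png",im); print(n,imaging.get_calibration(n))
E
```

```text
pics
{'time': 0.0, 'joint_positions': array([-1.31904332e+00,  3.42734168e-01,  1.52503251e+00, -2.10197170e-05,
        1.27542594e+00, -1.46000625e-01]), 'dq': array([-0.00037845, -0.00029153,  0.00044959, -0.00016171, -0.00105514,
       -0.00034113]), 'tau': array([-3.87607565e-05, -4.31239772e+01, -2.44225395e+01,  7.15652341e-02,
        5.58597723e-02, -1.32559417e-04]), 'tool_pos': array([ 203.27449066, -483.62769669,  248.03360752]), 'tcp_rot': array([3.00815395, 1.56919624, 1.83511739]), 'contact_force': array([0.49302819, 0.03550743, 0.30908391]), 'moment': array([-0.0702989 , -0.0409338 , -0.03041141]), 'grip_width': 91.85773517162156}
side {'fx': 499.28425072990365, 'fy': 499.28425072990365, 'cx': 285.143514016423, 'cy': 212.8698477101482, 'dist': array([-0.07912484,  0.        ,  0.        ,  0.        ,  0.        ]), 'position': array([ -37.05199531,  809.84386437, 1114.6194551 ]), 'rotation': array([ 0.74646828,  0.0111968 , -2.4622199 ])}
top {'fx': 413.035346532483, 'fy': 413.035346532483, 'cx': 285.77878964727415, 'cy': 204.52614490901067, 'dist': array([-0.01624542,  0.        ,  0.        ,  0.        ,  0.        ]), 'position': array([ 448.63615591,   75.3109312 , 1114.57767542]), 'rotation': array([ 0.12209202, -0.02634945, -1.56419357])}
wrist {'fx': 354.32847446058634, 'fy': 354.32847446058634, 'cx': 280.33236811560255, 'cy': 211.0600890360926, 'dist': array([-0.09389933,  0.        ,  0.        ,  0.        ,  0.        ]), 'mount': array([[ 5.18879798e-04,  2.71012883e-01, -9.62575580e-01,
        -1.37494322e+02],
       [-2.47719793e-04,  9.62575715e-01,  2.71012788e-01,
         7.34330867e+01],
       [ 9.99999835e-01,  9.78259634e-05,  5.66596348e-04,
         1.78629252e-01],
       [ 0.00000000e+00,  0.00000000e+00,  0.00000000e+00,
         1.00000000e+00]])}
```

View pics/side0.png

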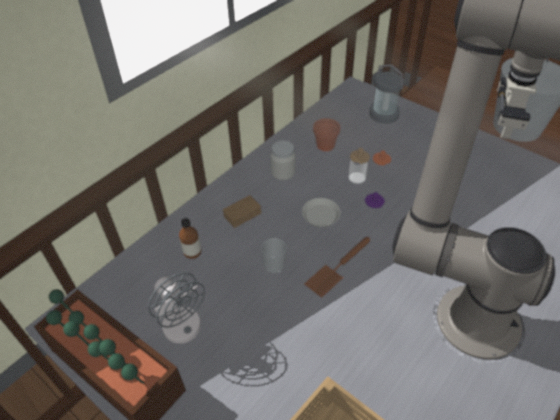

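View pics/top0.png

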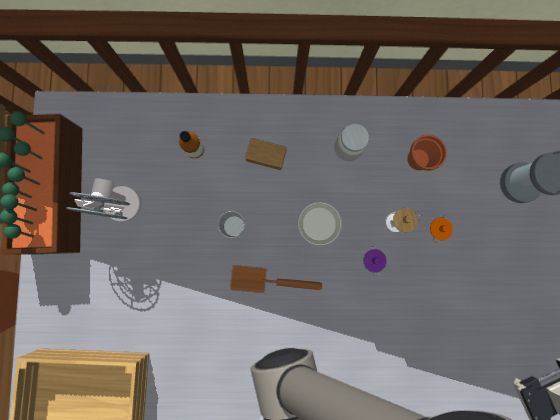

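View pics/wrist0.png

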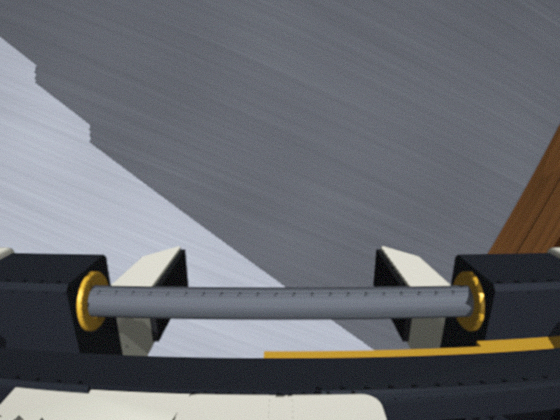

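The wooden lid on the clear jar is at top (404,220) and side (358,157). The look-alikes are orange at top (441,229) and purple at top (374,261), both lying on the shelf. The dish is at top (320,223), cup at (232,224) and spatula at (275,281). I'll confirm the lid in an enlarged crop and measure.

```bash
cat > h.py <<'E'
import numpy as np, cv2
from scipy.spatial.transform import Rotation as Ro
from plant import readout, imaging, bot
def cam(n,obs=None):
    c=imaging.get_calibration(n)
    K=np.array([[c['fx'],0,c['cx']],[0,c['fy'],c['cy']],[0,0,1]])
    if 'mount' in c:
        T=np.eye(4);T[:3,:3]=Ro.from_euler('xyz',obs['tcp_rot']).as_matrix();T[:3,3]=obs['tool_pos']
        M=T@c['mount'];return K,c['dist'],M[:3,3],M[:3,:3]
    return K,c['dist'],np.array(c['position']),Ro.from_euler('xyz',c['rotation']).as_matrix()
def ray(C,uv):
    K,d,p,R=C
    q=cv2.undistortPoints(np.array([[uv]],float),K,d)[0,0]
    v=R@np.array([q[0],-q[1],-1]);return p,v/np.linalg.norm(v)
def onz(C,uv,z):
    p,v=ray(C,uv);return p+v*(z-p[2])/v[2]
def proj(C,X):
    K,d,p,R=C
    x=(np.atleast_2d(X)-p)@R*np.array([1,-1,-1])
    return cv2.projectPoints(x,np.zeros(3),np.zeros(3),K,d)[0][:,0]
def tri(C1,u1,C2,u2):
    p1,a=ray(C1,u1);p2,b=ray(C2,u2)
    s=np.linalg.lstsq(np.c_[a,-b],p2-p1,rcond=None)[0]
    return (p1+a*s[0]+p2+b*s[1])/2,np.linalg.norm(p1+a*s[0]-p2-b*s[1])
E
python3 - <<'E'
from h import *
t=cv2.imread('pics/top0.png');s=cv2.imread('pics/side0.png')
a=cv2.resize(t[185:285,280:460],None,fx=4,fy=4,interpolation=2)
b=cv2.resize(s[125:235,290:400],None,fx=5,fy=5,interpolation=2)
cv2.imwrite('pics/tc.png',a);cv2.imwrite('pics/sc.png',b)
C=cam('top');S=cam('side')
for nm,uv,z in [('lid',(404,220),95),('jarbase',(395,223),0),('dish',(320,223),20),('cup',(231,224),75),('orange',(441,229),0),('purple',(374,261),0)]:print(nm,onz(C,uv,z).round(1))
E
```

```text
lid [ 537.9 -246.5   95. ]
jarbase [ 537.8 -251.4    0. ]
dish [534.5 -44.1  20. ]
cup [525.7 186.2  75. ]
orange [ 522.4 -378.     0. ]
purple [ 434.8 -191.8    0. ]
```

View pics/tc.png

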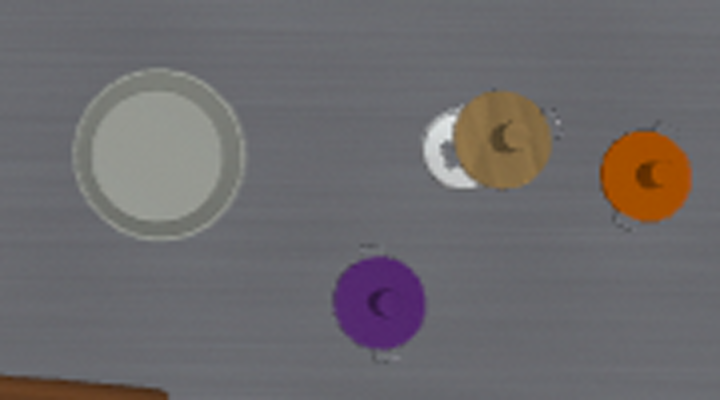

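View pics/sc.png

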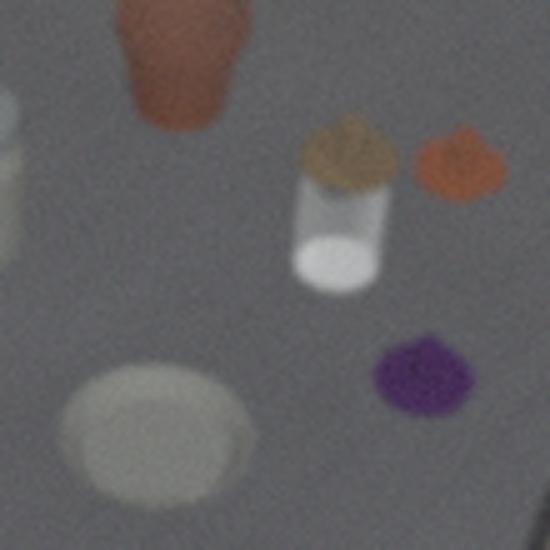

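The crops confirm the natural-wood lid with a knob sitting on the clear jar. The orange and purple lids lie on the shelf and are not meant. Next I refine the centres with masks.

Run:
```python
from h import *
t=cv2.imread('pics/top0.png');s=cv2.imread('pics/side0.png')
C=cam('top');S=cam('side')
def comp(im,roi,lo,hi):
    x0,y0,x1,y1=roi
    h=cv2.cvtColor(im,cv2.COLOR_BGR2HSV)[y0:y1,x0:x1]
    m=cv2.inRange(h,lo,hi);m=cv2.morphologyEx(m,cv2.MORPH_CLOSE,np.ones((3,3)))
    c=max(cv2.findContours(m,0,2)[0],key=cv2.contourArea)+np.array([x0,y0])
    return cv2.fitEllipse(cv2.convexHull(c)),cv2.contourArea(c)
e,a=comp(t,(385,200,425,240),(8,60,60),(28,255,255));print('lid top',e,a,onz(C,e[0],95),'diam',e[1][0]/413*(1115-95))
e,a=comp(t,(290,190,350,255),(25,5,80),(90,45,255));print('dish top',e,a,onz(C,e[0],20))
h=cv2.cvtColor(t,cv2.COLOR_BGR2HSV);print(h[223,320],h[223,300],h[250,320],h[260,330])
e2,a=comp(s,(345,140,372,165),(8,60,60),(28,255,255));print('lid side',e2,a)
# knob top
k2=(290+352/5,125+118/5);k1=(280+512/4,185+136/4)
print('knob tri',tri(C,k1,S,k2), 'side dish',onz(S,(290+158/5,125+415/5),20),'side jar base',onz(S,(290+337/5,125+264/5),0),'side flange',onz(S,(290+350/5,125+158/5),95))
o=readout.get_obs();print(Ro.from_euler('xyz',o['tcp_rot']).as_matrix().round(3))
for n,uv,z in [('canister',(354,139),105),('pot',(427,152),85),('lantern',(545,172),150),('sauce',(186,140),135)]:print(n,onz(C,uv,z).round())
```

```text
lid top ((405.29278564453125, 219.58648681640625), (23.997196197509766, 24.680662155151367), 148.69110107421875) 438.5 [ 538.97507346 -249.78354849   95.        ] diam 59.26668310280862
dish top ((319.250732421875, 223.28118896484375), (42.57974624633789, 43.119537353515625), 141.8478546142578) 1384.0 [533.75209836 -42.11623659  20.        ]
[ 43  12 153] [ 42  11 117] [115  13 114] [120  14 111]
lid side ((359.8929443359375, 155.67852783203125), (13.292545318603516, 17.75275230407715), 88.95783996582031) 155.5
knob tri (array([ 536.63714728, -248.39394556,  123.26659158]), np.float64(3.211266129751149)) side dish [535.12385892 -53.88346112  20.        ] side jar base [ 533.77445838 -251.1090507     0.        ] side flange [ 531.63154523 -246.39585096   95.        ]
[[-0.     0.922  0.387]
 [ 0.001  0.387 -0.922]
 [-1.     0.    -0.001]]
canister [ 741. -122.  105.]
pot [ 715. -315.   85.]
lantern [ 653. -580.  150.]
sauce [724. 293. 135.]
```

>>> arm_command([
  {"tx":0.2,"ty":2.85,"tz":-0.62,"jaw":1},
  {"tx":0.2,"ty":2.85,"tz":-0.62,"jaw":1},
  {"tx":0.2,"ty":2.85,"tz":-0.62,"jaw":1},
  {"tx":0.2,"ty":2.85,"tz":-0.62,"jaw":1},
  {"tx":0.2,"ty":2.85,"tz":-0.62,"jaw":1},
  {"tx":0.2,"ty":2.85,"tz":-0.62,"jaw":1},
  {"tx":0.2,"ty":2.85,"tz":-0.62,"jaw":1},
  {"tx":0.2,"ty":2.85,"tz":-0.62,"jaw":1},
  {"tx":0.2,"ty":2.85,"tz":-0.62,"jaw":1},
  {"tx":0.2,"ty":2.85,"tz":-0.62,"jaw":1},
  {"tx":0.2,"ty":2.85,"tz":-0.62,"jaw":1},
  {"tx":0.2,"ty":2.85,"tz":-0.62,"jaw":1},
  {"tx":0.2,"ty":2.85,"tz":-0.62,"jaw":1},
  {"tx":0.2,"ty":2.85,"tz":-0.62,"jaw":1},
  {"jaw":1},
  {"jaw":1},
  {"jaw":1},
])

```text
invalid input at $.plan[0]: expected keys tx, ty, tz, wx, wy, wz, jaw
```

Run:
```python
from h import *
o=readout.get_obs();im=imaging.capture('wrist');cv2.imwrite('pics/w1.png',im);np.save('o1.npy',o,allow_pickle=True)
print(o['time'],o['tool_pos'],o['tcp_rot'],o['contact_force'],o['grip_width'],o['joint_positions'])
C=cam('wrist',o);print(proj(C,[[537,-249,95],[537,-249,123]]))
```

```text
0.15 [ 203.32834834 -483.73487871  248.21298423] [3.00182343 1.56965557 1.82886408] [0.18345697 0.96215648 0.00325689] 92.01069360886392 [-1.31900166e+00  3.42561369e-01  1.52477551e+00 -7.48000256e-06
  1.27539651e+00 -1.46040131e-01]
[[ 185.58389223 -215.26330946]
 [ 193.40044743 -172.31675871]]
```

View pics/w1.png

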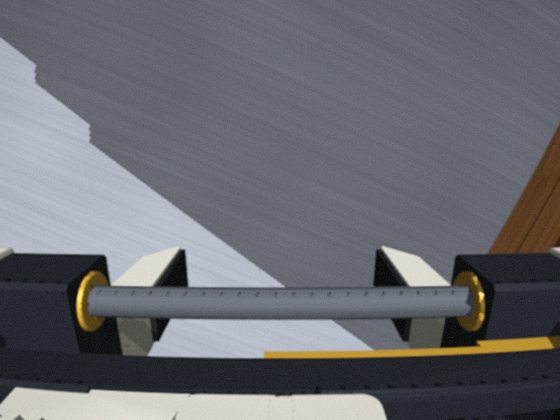

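The move was refused because every row needs all seven keys, and the picture is unchanged. I'll resend it in full.

>>> arm_command([
  {"tx":0.2,"ty":2.85,"tz":-0.62,"wx":0,"wy":0,"wz":0,"jaw":1},
  {"tx":0.2,"ty":2.85,"tz":-0.62,"wx":0,"wy":0,"wz":0,"jaw":1},
  {"tx":0.2,"ty":2.85,"tz":-0.62,"wx":0,"wy":0,"wz":0,"jaw":1},
  {"tx":0.2,"ty":2.85,"tz":-0.62,"wx":0,"wy":0,"wz":0,"jaw":1},
  {"tx":0.2,"ty":2.85,"tz":-0.62,"wx":0,"wy":0,"wz":0,"jaw":1},
  {"tx":0.2,"ty":2.85,"tz":-0.62,"wx":0,"wy":0,"wz":0,"jaw":1},
  {"tx":0.2,"ty":2.85,"tz":-0.62,"wx":0,"wy":0,"wz":0,"jaw":1},
  {"tx":0.2,"ty":2.85,"tz":-0.62,"wx":0,"wy":0,"wz":0,"jaw":1},
  {"tx":0.2,"ty":2.85,"tz":-0.62,"wx":0,"wy":0,"wz":0,"jaw":1},
  {"tx":0.2,"ty":2.85,"tz":-0.62,"wx":0,"wy":0,"wz":0,"jaw":1},
  {"tx":0.2,"ty":2.85,"tz":-0.62,"wx":0,"wy":0,"wz":0,"jaw":1},
  {"tx":0.2,"ty":2.85,"tz":-0.62,"wx":0,"wy":0,"wz":0,"jaw":1},
  {"tx":0.2,"ty":2.85,"tz":-0.62,"wx":0,"wy":0,"wz":0,"jaw":1},
  {"tx":0.2,"ty":2.85,"tz":-0.62,"wx":0,"wy":0,"wz":0,"jaw":1},
  {"tx":0,"ty":0,"tz":0,"wx":0,"wy":0,"wz":0,"jaw":1},
  {"tx":0,"ty":0,"tz":0,"wx":0,"wy":0,"wz":0,"jaw":1},
  {"tx":0,"ty":0,"tz":0,"wx":0,"wy":0,"wz":0,"jaw":1},
])

```text
time: 1.9
tool_pos: [536.9, -249.9, 220.6]
tcp_rot: [-1.755, 1.57, -2.928]
contact_force: [-0.4, 0.6, -0.7]
grip_width: 91.7
```

Run:
```python
from h import *
o=readout.get_obs();im=imaging.capture('wrist');cv2.imwrite('pics/w2.png',im);np.save('o1.npy',o,allow_pickle=True)
print(o['time'],o['tool_pos'],o['tcp_rot'],o['contact_force'],o['grip_width'],o['joint_positions'])
C=cam('wrist',o);print(proj(C,[[537,-249,95],[537,-249,123]]))
```

```text
1.9 [ 536.94990658 -249.92125639  220.63116428] [-1.75454439  1.57014931 -2.92808778] [-0.39401383  0.55859442 -0.6533601 ] 91.67377030627028 [-5.64752577e-01  4.87572173e-01  1.37406908e+00 -4.74077386e-04
  1.28041219e+00  6.08926663e-01]
[[279.2415311  209.64476179]
 [279.09648912 220.43932388]]
```

View pics/w2.png

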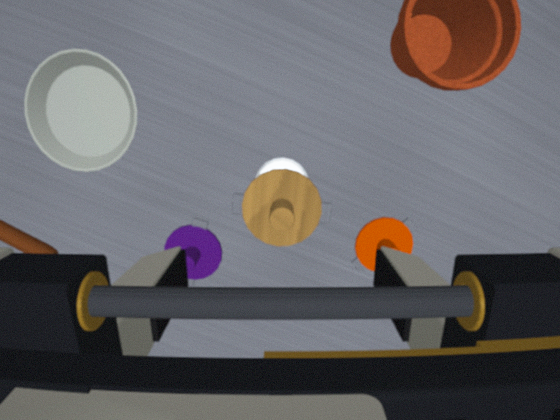

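The wrist view shows the wooden flange centred near (282,208) with the knob at (282,214), and its clips at (237,204) and (327,210). The dish is at (81,110), purple at (193,252) and orange at (384,243). Next I measure these.

Run:
```python
from h import *
o=np.load('o1.npy',allow_pickle=True).item();C=cam('wrist',o);im=cv2.imread('pics/w2.png')
h=cv2.cvtColor(im,cv2.COLOR_BGR2HSV)
m=cv2.inRange(h,(10,80,60),(28,255,255));m[:,:220]=0;m[:,340:]=0;m[:150]=0;m[255:]=0
m=cv2.morphologyEx(m,cv2.MORPH_OPEN,np.ones((5,5)))
c=max(cv2.findContours(m,0,2)[0],key=cv2.contourArea)
P=np.array([onz(C,p[0],95)[:2] for p in c.astype(float)])
print('flange min circle',cv2.minEnclosingCircle(P.astype(np.float32)))
g=np.array([h[105,85]]);print(g,h[60,40],h[30,60])
m=cv2.inRange(h,(25,5,100),(95,60,255));m[:,180:]=0;m[190:]=0;m[:40]=0
m=cv2.morphologyEx(m,cv2.MORPH_OPEN,np.ones((3,3)))
c=max(cv2.findContours(m,0,2)[0],key=cv2.contourArea);print(cv2.boundingRect(c))
P=np.array([onz(C,p[0],20)[:2] for p in cv2.convexHull(c).astype(float)])
print('dish',cv2.minEnclosingCircle(P.astype(np.float32)))
z=cv2.resize(im[150:260,220:350],None,fx=5,fy=5,interpolation=2);cv2.imwrite('pics/w2c.png',z)
```

```text
flange min circle ((538.574462890625, -250.05091857910156), 30.799877166748047)
[[ 69  14 184]] [107  35 138] [116  26 136]
(24, 49, 113, 123)
dish ((533.0853881835938, -42.49345397949219), 58.165283203125)
```

View pics/w2c.png

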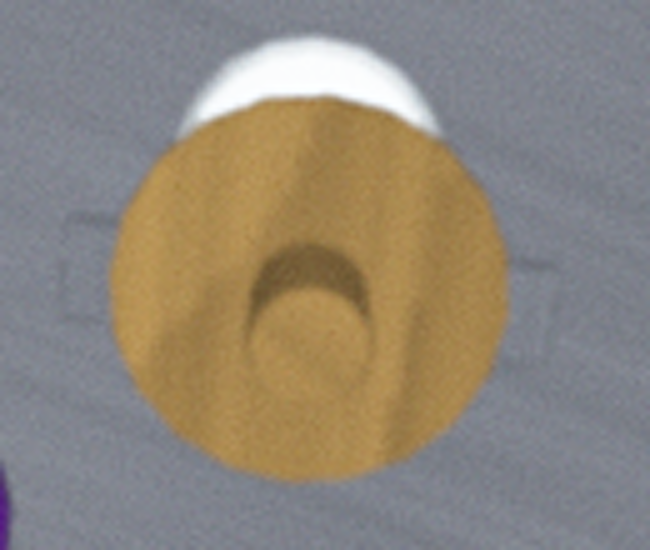

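Sizes check out: flange radius 30.8 (31 given) and dish radius 58.2 (58 given). Now I descend over the knob to TCP z≈121 and close.

>>> arm_command([
  {"tx":1.4,"ty":0.07,"tz":0.035,"wx":0,"wy":0,"wz":0,"jaw":1},
  {"tx":1.6,"ty":0.07,"tz":0.035,"wx":0,"wy":0,"wz":0,"jaw":0.3},
  {"tx":1.6,"ty":0,"tz":0,"wx":0,"wy":0,"wz":0,"jaw":0.3},
  {"tx":1.6,"ty":0,"tz":0,"wx":0,"wy":0,"wz":0,"jaw":0.3},
  {"tx":1.5,"ty":0,"tz":0,"wx":0,"wy":0,"wz":0,"jaw":0.3},
  {"tx":1.0,"ty":0,"tz":0,"wx":0,"wy":0,"wz":0,"jaw":0.3},
  {"tx":0.7,"ty":0,"tz":0,"wx":0,"wy":0,"wz":0,"jaw":0.3},
  {"tx":0.55,"ty":0,"tz":0,"wx":0,"wy":0,"wz":0,"jaw":0.3},
  {"tx":0,"ty":0,"tz":0,"wx":0,"wy":0,"wz":0,"jaw":0.3},
  {"tx":0,"ty":0,"tz":0,"wx":0,"wy":0,"wz":0,"jaw":0.3},
])

```text
time: 2.95
tool_pos: [539.4, -249.7, 121.6]
tcp_rot: [0.541, 1.57, -0.632]
contact_force: [0.6, -0.3, 0.5]
grip_width: 59.9
```

Run:
```python
from h import *
o=readout.get_obs();im=imaging.capture('wrist');cv2.imwrite('pics/w3.png',im)
print(o['time'],o['tool_pos'],o['contact_force'],o['grip_width'])
```

```text
2.95 [ 539.37180674 -249.70721202  121.63775962] [ 0.56753167 -0.29541737  0.45642724] 59.859310410911824
```

View pics/w3.png

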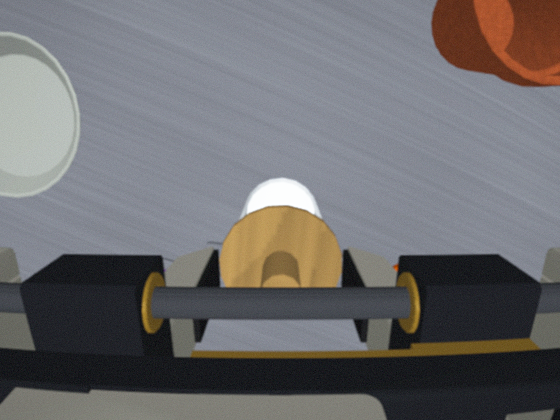

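The knob at (281,270) sits centred between the fingers. Closing.

>>> arm_command([
  {"tx":0,"ty":0,"tz":0,"wx":0,"wy":0,"wz":0,"jaw":0},
  {"tx":0,"ty":0,"tz":0,"wx":0,"wy":0,"wz":0,"jaw":-0.3},
  {"tx":0,"ty":0,"tz":0,"wx":0,"wy":0,"wz":0,"jaw":-0.5},
  {"tx":0,"ty":0,"tz":0,"wx":0,"wy":0,"wz":0,"jaw":-1},
  {"tx":0,"ty":0,"tz":0,"wx":0,"wy":0,"wz":0,"jaw":-1},
  {"tx":0,"ty":0,"tz":0,"wx":0,"wy":0,"wz":0,"jaw":-1},
  {"tx":0,"ty":0,"tz":0,"wx":0,"wy":0,"wz":0,"jaw":-1},
  {"tx":0,"ty":0,"tz":0,"wx":0,"wy":0,"wz":0,"jaw":-1},
])

```text
time: 3.8
tool_pos: [539.2, -249.5, 121.2]
tcp_rot: [0.269, 1.571, -0.904]
contact_force: [0.0, 1.0, -1.2]
grip_width: 17.3
```

>>> arm_command([
  {"tx":-0.2,"ty":0,"tz":0,"wx":0,"wy":0,"wz":0,"jaw":-1},
  {"tx":-0.4,"ty":0,"tz":0,"wx":0,"wy":0,"wz":0,"jaw":-1},
  {"tx":-0.6,"ty":0,"tz":0,"wx":0,"wy":0,"wz":0,"jaw":-1},
  {"tx":-0.8,"ty":0,"tz":0,"wx":0,"wy":0,"wz":0,"jaw":-1},
  {"tx":-1.0,"ty":0,"tz":0,"wx":0,"wy":0,"wz":0,"jaw":-1},
  {"tx":-1.0,"ty":0,"tz":0,"wx":0,"wy":0,"wz":0,"jaw":-1},
  {"tx":-1.0,"ty":0,"tz":0,"wx":0,"wy":0,"wz":0,"jaw":-1},
  {"tx":-1.0,"ty":0,"tz":0,"wx":0,"wy":0,"wz":0,"jaw":-1},
  {"tx":0,"ty":0,"tz":0,"wx":0,"wy":0,"wz":0,"jaw":-1},
  {"tx":0,"ty":0,"tz":0,"wx":0,"wy":0,"wz":0,"jaw":-1},
  {"tx":0,"ty":0,"tz":0,"wx":0,"wy":0,"wz":0,"jaw":-1},
])

```text
time: 4.9
tool_pos: [538.9, -249.3, 180.7]
tcp_rot: [-2.467, 1.57, 2.643]
contact_force: [0.3, 0.0, -0.7]
grip_width: 17.3
```

Run:
```python
from h import *
o=readout.get_obs();im=imaging.capture('wrist');cv2.imwrite('pics/w4.png',im)
s=imaging.capture('side');cv2.imwrite('pics/s4.png',s)
print(o['time'],o['tool_pos'],o['contact_force'],o['grip_width'])
R=Ro.from_euler('xyz',o['tcp_rot']).as_matrix();print(R.round(4))
c=cv2.resize(s[110:230,290:420],None,fx=4,fy=4,interpolation=2);cv2.imwrite('pics/s4c.png',c)
```

```text
4.9 [ 538.92394821 -249.34771883  180.68094245] [ 0.29147246  0.02558361 -0.67479635] 17.31498455631917
[[-9.000e-04  9.219e-01  3.874e-01]
 [ 5.000e-04  3.874e-01 -9.219e-01]
 [-1.000e+00 -6.000e-04 -8.000e-04]]
```

View pics/w4.png

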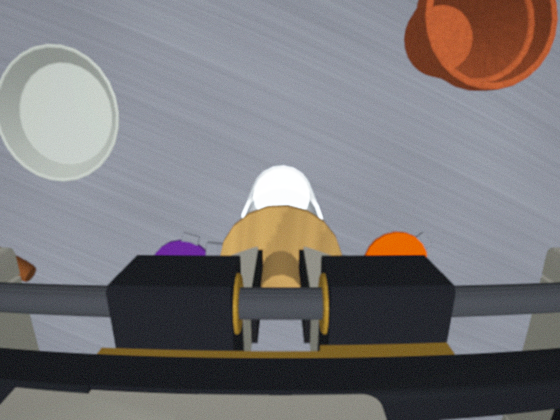

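View pics/s4c.png

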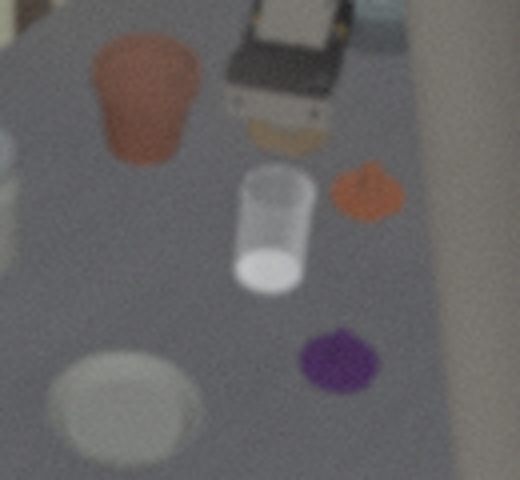

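The lid hangs level from the jaws. The open jar still stands at side crop (275,230). Moving over to the dish.

>>> arm_command([
  {"tx":0,"ty":0.27,"tz":-0.69,"wx":0,"wy":0,"wz":0,"jaw":-1},
  {"tx":0,"ty":0.534,"tz":-1.378,"wx":0,"wy":0,"wz":0,"jaw":-1},
  {"tx":0,"ty":0.534,"tz":-1.378,"wx":0,"wy":0,"wz":0,"jaw":-1},
  {"tx":0,"ty":0.534,"tz":-1.378,"wx":0,"wy":0,"wz":0,"jaw":-1},
  {"tx":0,"ty":0.534,"tz":-1.378,"wx":0,"wy":0,"wz":0,"jaw":-1},
  {"tx":0,"ty":0.534,"tz":-1.378,"wx":0,"wy":0,"wz":0,"jaw":-1},
  {"tx":0,"ty":0.534,"tz":-1.378,"wx":0,"wy":0,"wz":0,"jaw":-1},
  {"tx":0,"ty":0.534,"tz":-1.378,"wx":0,"wy":0,"wz":0,"jaw":-1},
  {"tx":0,"ty":0.534,"tz":-1.378,"wx":0,"wy":0,"wz":0,"jaw":-1},
  {"tx":0,"ty":0.534,"tz":-1.378,"wx":0,"wy":0,"wz":0,"jaw":-1},
  {"tx":0,"ty":0.534,"tz":-1.378,"wx":0,"wy":0,"wz":0,"jaw":-1},
  {"tx":0,"ty":0.534,"tz":-1.378,"wx":0,"wy":0,"wz":0,"jaw":-1},
  {"tx":0,"ty":0.534,"tz":-1.378,"wx":0,"wy":0,"wz":0,"jaw":-1},
  {"tx":0,"ty":0.534,"tz":-1.378,"wx":0,"wy":0,"wz":0,"jaw":-1},
  {"tx":0,"ty":0.27,"tz":-0.69,"wx":0,"wy":0,"wz":0,"jaw":-1},
  {"tx":0,"ty":0,"tz":0,"wx":0,"wy":0,"wz":0,"jaw":-1},
  {"tx":0,"ty":0,"tz":0,"wx":0,"wy":0,"wz":0,"jaw":-1},
  {"tx":0,"ty":0,"tz":0,"wx":0,"wy":0,"wz":0,"jaw":-1},
])

```text
time: 6.8
tool_pos: [533.5, -43.2, 181.2]
tcp_rot: [-0.067, 1.57, -1.241]
contact_force: [-0.1, 0.3, -0.9]
grip_width: 17.3
```

Run:
```python
from h import *
o=readout.get_obs();im=imaging.capture('wrist');cv2.imwrite('pics/w5.png',im)
print(o['time'],o['tool_pos'],o['contact_force'],o['moment'],o['grip_width'])
```

```text
6.8 [533.50102406 -43.20391445 181.19452105] [-0.14771897  0.30898207 -0.88413967] [-0.06477542  0.03091284 -0.06067296] 17.31771883442611
```

View pics/w5.png

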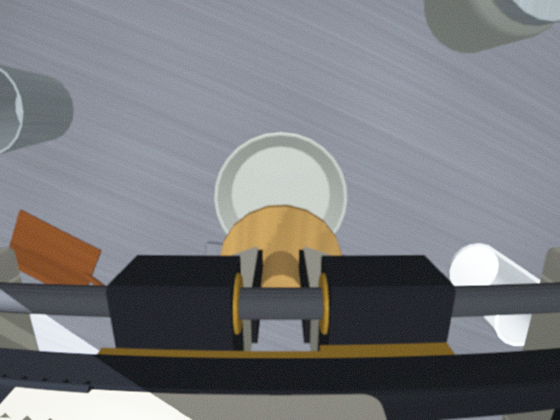

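The dish (col 281) is directly under the lid (col 281). Descending, slower at the end.

>>> arm_command([
  {"tx":0.6,"ty":0,"tz":0,"wx":0,"wy":0,"wz":0,"jaw":-1},
  {"tx":1.3,"ty":0,"tz":0,"wx":0,"wy":0,"wz":0,"jaw":-1},
  {"tx":1.6,"ty":0,"tz":0,"wx":0,"wy":0,"wz":0,"jaw":-1},
  {"tx":1.6,"ty":0,"tz":0,"wx":0,"wy":0,"wz":0,"jaw":-1},
  {"tx":1.6,"ty":0,"tz":0,"wx":0,"wy":0,"wz":0,"jaw":-1},
  {"tx":1.6,"ty":0,"tz":0,"wx":0,"wy":0,"wz":0,"jaw":-1},
  {"tx":1.4,"ty":0,"tz":0,"wx":0,"wy":0,"wz":0,"jaw":-1},
  {"tx":1.2,"ty":0,"tz":0,"wx":0,"wy":0,"wz":0,"jaw":-1},
  {"tx":1.0,"ty":0,"tz":0,"wx":0,"wy":0,"wz":0,"jaw":-1},
  {"tx":0.8,"ty":0,"tz":0,"wx":0,"wy":0,"wz":0,"jaw":-1},
  {"tx":0.6,"ty":0,"tz":0,"wx":0,"wy":0,"wz":0,"jaw":-1},
  {"tx":0.3,"ty":0,"tz":0,"wx":0,"wy":0,"wz":0,"jaw":-1},
  {"tx":0,"ty":0,"tz":0,"wx":0,"wy":0,"wz":0,"jaw":-1},
  {"tx":0,"ty":0,"tz":0,"wx":0,"wy":0,"wz":0,"jaw":-1},
  {"tx":0,"ty":0,"tz":0,"wx":0,"wy":0,"wz":0,"jaw":-1},
])

```text
time: 8.35
tool_pos: [533.7, -42.7, 45.6]
tcp_rot: [0.857, 1.57, -0.316]
contact_force: [-0.6, 0.1, -1.0]
grip_width: 17.3
```

Run:
```python
from h import *
o=readout.get_obs();im=imaging.capture('wrist');cv2.imwrite('pics/w6.png',im)
print(o['time'],o['tool_pos'],o['contact_force'],o['moment'],o['grip_width'])
```

```text
8.35 [533.71159118 -42.74422284  45.63788263] [-0.60343524  0.11968532 -1.01555016] [ 0.02724373 -0.03708929 -0.0044156 ] 17.256736015390327
```

View pics/w6.png

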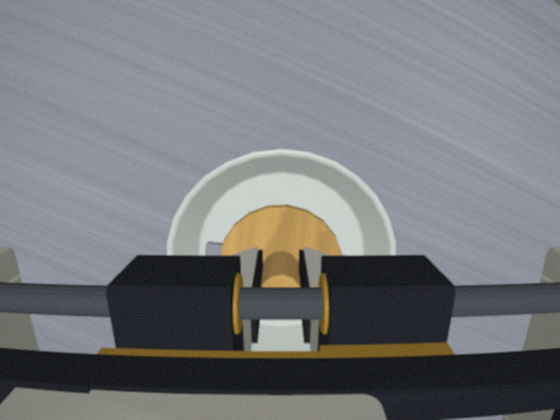

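The lid is centred in the dish, about 4 mm above its floor. I'll lower in small steps and watch the force.

>>> arm_command([
  {"tx":0.1,"ty":0,"tz":0,"wx":0,"wy":0,"wz":0,"jaw":-1},
  {"tx":0.1,"ty":0,"tz":0,"wx":0,"wy":0,"wz":0,"jaw":-1},
  {"tx":0.1,"ty":0,"tz":0,"wx":0,"wy":0,"wz":0,"jaw":-1},
  {"tx":0.05,"ty":0,"tz":0,"wx":0,"wy":0,"wz":0,"jaw":-1},
  {"tx":0,"ty":0,"tz":0,"wx":0,"wy":0,"wz":0,"jaw":-1},
  {"tx":0,"ty":0,"tz":0,"wx":0,"wy":0,"wz":0,"jaw":-1},
])

```text
time: 9.0
tool_pos: [533.4, -42.7, 41.7]
tcp_rot: [-1.312, 1.571, -2.484]
contact_force: [-0.3, 0.5, -0.4]
grip_width: 16.9
```

>>> arm_command([
  {"tx":0.05,"ty":0,"tz":0,"wx":0,"wy":0,"wz":0,"jaw":-1},
  {"tx":0,"ty":0,"tz":0,"wx":0,"wy":0,"wz":0,"jaw":-1},
])

```text
time: 9.2
tool_pos: [533.5, -42.7, 41.2]
tcp_rot: [0.494, 1.571, -0.679]
contact_force: [-0.5, 0.2, -0.4]
grip_width: 17.1
```

>>> arm_command([
  {"tx":0.04,"ty":0,"tz":0,"wx":0,"wy":0,"wz":0,"jaw":-1},
  {"tx":0,"ty":0,"tz":0,"wx":0,"wy":0,"wz":0,"jaw":-1},
])

```text
time: 9.4
tool_pos: [533.5, -42.7, 41.2]
tcp_rot: [0.667, 1.57, -0.506]
contact_force: [-1.1, -0.6, 4.5]
grip_width: 17.4
```

Contact at 4.5 N. Releasing with a small opening so the fingers stay clear of the dish wall, then rising.

>>> arm_command([
  {"tx":0,"ty":0,"tz":0,"wx":0,"wy":0,"wz":0,"jaw":-0.55},
  {"tx":0,"ty":0,"tz":0,"wx":0,"wy":0,"wz":0,"jaw":-0.4},
  {"tx":0,"ty":0,"tz":0,"wx":0,"wy":0,"wz":0,"jaw":-0.3},
  {"tx":0,"ty":0,"tz":0,"wx":0,"wy":0,"wz":0,"jaw":-0.3},
  {"tx":0,"ty":0,"tz":0,"wx":0,"wy":0,"wz":0,"jaw":-0.3},
])

```text
time: 9.9
tool_pos: [533.4, -42.7, 40.7]
tcp_rot: [-1.207, 1.571, -2.38]
contact_force: [0.7, -0.0, 0.2]
grip_width: 31.6
```

>>> arm_command([
  {"tx":-0.4,"ty":0,"tz":0,"wx":0,"wy":0,"wz":0,"jaw":-0.3},
  {"tx":-0.8,"ty":0,"tz":0,"wx":0,"wy":0,"wz":0,"jaw":-0.3},
  {"tx":-1.3,"ty":0,"tz":0,"wx":0,"wy":0,"wz":0,"jaw":-0.3},
  {"tx":-1.7,"ty":0,"tz":0,"wx":0,"wy":0,"wz":0,"jaw":-0.3},
  {"tx":-2,"ty":0,"tz":0,"wx":0,"wy":0,"wz":0,"jaw":1},
  {"tx":-2,"ty":0,"tz":0,"wx":0,"wy":0,"wz":0,"jaw":1},
  {"tx":-2,"ty":0,"tz":0,"wx":0,"wy":0,"wz":0,"jaw":1},
  {"tx":-2,"ty":0,"tz":0,"wx":0,"wy":0,"wz":0,"jaw":1},
  {"tx":-2,"ty":0,"tz":0,"wx":0,"wy":0,"wz":0,"jaw":1},
  {"tx":-1.8,"ty":0,"tz":0,"wx":0,"wy":0,"wz":0,"jaw":1},
  {"tx":0,"ty":0,"tz":0,"wx":0,"wy":0,"wz":0,"jaw":1},
  {"tx":0,"ty":0,"tz":0,"wx":0,"wy":0,"wz":0,"jaw":1},
])

```text
time: 11.1
tool_pos: [533.3, -42.6, 201.3]
tcp_rot: [0.877, 1.57, -0.296]
contact_force: [-0.1, 0.1, -0.7]
grip_width: 89.8
```

Run:
```python
from h import *
o=readout.get_obs();im=imaging.capture('wrist');cv2.imwrite('pics/w7.png',im);np.save('o7.npy',o,allow_pickle=True)
print(o['time'],o['tool_pos'],o['contact_force'],o['grip_width'])
C=cam('wrist',o)
h=cv2.cvtColor(im,cv2.COLOR_BGR2HSV)
m=cv2.inRange(h,(10,80,60),(28,255,255));m[:,200:380]=m[:,200:380];m[:,:200]=0;m[:,380:]=0;m[280:]=0
m=cv2.morphologyEx(m,cv2.MORPH_OPEN,np.ones((5,5)))
c=max(cv2.findContours(m,0,2)[0],key=cv2.contourArea)
P=np.array([onz(C,p[0],15)[:2] for p in c.astype(float)])
print('flange',cv2.minEnclosingCircle(P.astype(np.float32)),proj(C,[[538.6,-250,0],[538.6,-250,90]]))
```

```text
11.1 [533.3148473  -42.64573314 201.266841  ] [-0.08382543  0.14646093 -0.74542826] 89.81287788932252
flange ((532.7574462890625, -42.8296012878418), 30.58525276184082) [[461.8403366  259.58698025]
 [512.27277747 302.27435872]]
```

View pics/w7.png

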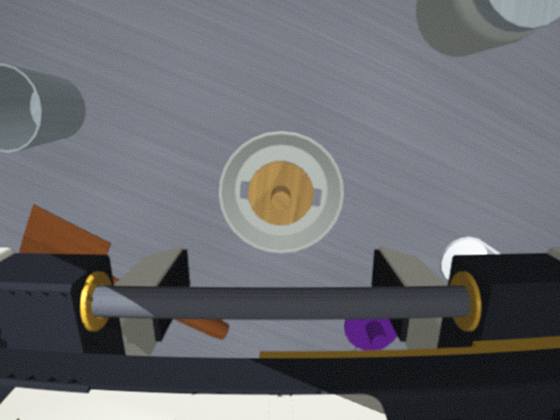

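The lid lies flat, knob up, at (281,193), centred in the dish: flange radius 30.6 at z=15, centre (532.8,-42.8). Back to the jar.

>>> arm_command([
  {"tx":0,"ty":-0.27,"tz":0.69,"wx":0,"wy":0,"wz":0,"jaw":1},
  {"tx":0,"ty":-0.7,"tz":1.793,"wx":0,"wy":0,"wz":0,"jaw":1},
  {"tx":0,"ty":-0.7,"tz":1.793,"wx":0,"wy":0,"wz":0,"jaw":1},
  {"tx":0,"ty":-0.7,"tz":1.793,"wx":0,"wy":0,"wz":0,"jaw":1},
  {"tx":0,"ty":-0.7,"tz":1.793,"wx":0,"wy":0,"wz":0,"jaw":1},
  {"tx":0,"ty":-0.7,"tz":1.793,"wx":0,"wy":0,"wz":0,"jaw":1},
  {"tx":0,"ty":-0.7,"tz":1.793,"wx":0,"wy":0,"wz":0,"jaw":1},
  {"tx":0,"ty":-0.7,"tz":1.793,"wx":0,"wy":0,"wz":0,"jaw":1},
  {"tx":0,"ty":-0.7,"tz":1.793,"wx":0,"wy":0,"wz":0,"jaw":1},
  {"tx":0,"ty":-0.7,"tz":1.793,"wx":0,"wy":0,"wz":0,"jaw":1},
  {"tx":0,"ty":-0.7,"tz":1.793,"wx":0,"wy":0,"wz":0,"jaw":1},
  {"tx":0,"ty":-0.27,"tz":0.71,"wx":0,"wy":0,"wz":0,"jaw":1},
  {"tx":0,"ty":0,"tz":0,"wx":0,"wy":0,"wz":0,"jaw":1},
  {"tx":0,"ty":0,"tz":0,"wx":0,"wy":0,"wz":0,"jaw":1},
  {"tx":0,"ty":0,"tz":0,"wx":0,"wy":0,"wz":0,"jaw":1},
])

```text
time: 12.65
tool_pos: [538.8, -249.3, 200.9]
tcp_rot: [3.054, 1.571, 1.882]
contact_force: [-0.8, 0.5, -0.5]
grip_width: 92.1
```

Run:
```python
from h import *
o=readout.get_obs();im=imaging.capture('wrist')
print(o['time'],o['tool_pos'],o['contact_force'],o['grip_width'])
C=cam('wrist',o);v=im.copy()
a=np.linspace(0,2*np.pi,60)
h=cv2.cvtColor(im,cv2.COLOR_BGR2HSV)
m=cv2.inRange(h,(0,0,215),(180,25,255));m[:,:200]=0;m[:,380:]=0;m[280:]=0
m=cv2.morphologyEx(m,cv2.MORPH_OPEN,np.ones((3,3)))
c=max(cv2.findContours(m,0,2)[0],key=cv2.contourArea)
for z in(0,3):
    P=np.array([onz(C,p[0],z)[:2] for p in c.astype(float)]);print('base',cv2.minEnclosingCircle(P.astype(np.float32)))
for z,col in((0,(0,0,255)),(90,(0,255,0))):
    p=proj(C,np.c_[538.6+28*np.cos(a),-250+28*np.sin(a),0*a+z])
    for q in p: v[int(q[1]),int(q[0])]=col
cv2.imwrite('pics/w8.png',cv2.resize(np.hstack([im[130:290,200:370],v[130:290,200:370]]),None,fx=2.3,fy=2.3,interpolation=2))
```

```text
12.65 [ 538.82910881 -249.27929058  200.88047075] [-0.77324322  0.52961523 -0.49497513] 92.11474191138446
base ((520.9913940429688, -257.0822448730469), 45.61676788330078)
base ((521.750244140625, -256.76251220703125), 45.212440490722656)
```

View pics/w8.png

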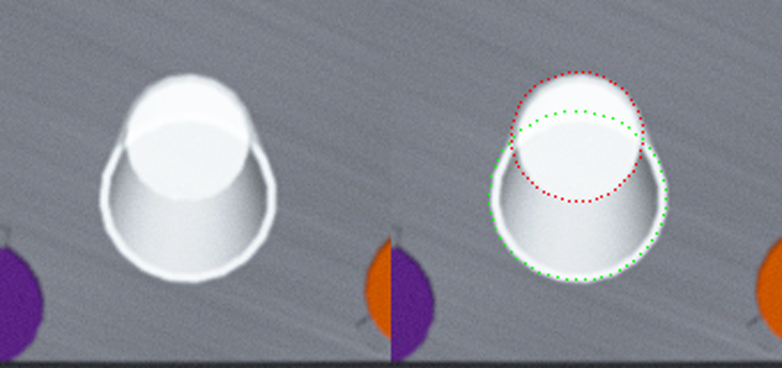

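The jar base and rim circles predicted at (538.6,-250) fit the image (base at crop (188,137), rim at (188,200)). My brightness mask merged base and rim, so its numbers (radius 45) are invalid and I discard them. Descending to TCP z≈60.

>>> arm_command([
  {"tx":0.6,"ty":0,"tz":0.03,"wx":0,"wy":0,"wz":0,"jaw":1},
  {"tx":1.3,"ty":0,"tz":0.03,"wx":0,"wy":0,"wz":0,"jaw":1},
  {"tx":1.5,"ty":0,"tz":0,"wx":0,"wy":0,"wz":0,"jaw":1},
  {"tx":1.5,"ty":0,"tz":0,"wx":0,"wy":0,"wz":0,"jaw":1},
  {"tx":1.5,"ty":0,"tz":0,"wx":0,"wy":0,"wz":0,"jaw":1},
  {"tx":1.5,"ty":0,"tz":0,"wx":0,"wy":0,"wz":0,"jaw":1},
  {"tx":1.5,"ty":0,"tz":0,"wx":0,"wy":0,"wz":0,"jaw":1},
  {"tx":1.5,"ty":0,"tz":0,"wx":0,"wy":0,"wz":0,"jaw":1},
  {"tx":1.4,"ty":0,"tz":0,"wx":0,"wy":0,"wz":0,"jaw":1},
  {"tx":1.0,"ty":0,"tz":0,"wx":0,"wy":0,"wz":0,"jaw":1},
  {"tx":0.5,"ty":0,"tz":0,"wx":0,"wy":0,"wz":0,"jaw":1},
  {"tx":0.3,"ty":0,"tz":0,"wx":0,"wy":0,"wz":0,"jaw":1},
  {"tx":0,"ty":0,"tz":0,"wx":0,"wy":0,"wz":0,"jaw":1},
  {"tx":0,"ty":0,"tz":0,"wx":0,"wy":0,"wz":0,"jaw":1},
])

```text
time: 14.1
tool_pos: [539.3, -250.8, 60.3]
tcp_rot: [0.557, 1.57, -0.615]
contact_force: [0.6, -0.8, -0.0]
grip_width: 92.4
```

Run:
```python
from h import *
o=readout.get_obs();im=imaging.capture('wrist');cv2.imwrite('pics/w9.png',im)
print(o['time'],o['tool_pos'],o['contact_force'],o['grip_width'])
```

```text
14.1 [ 539.32982776 -250.80068365   60.34598989] [ 0.639882   -0.82578452 -0.040744  ] 92.40185751195168
```

View pics/w9.png

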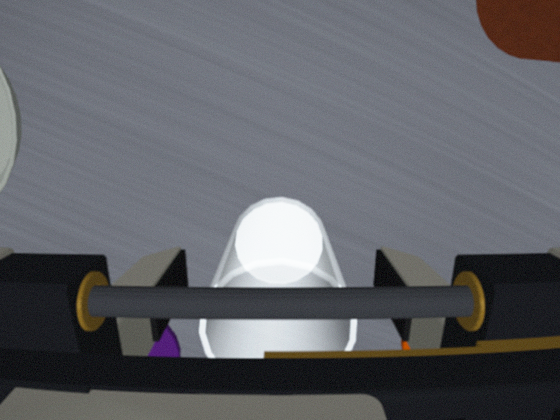

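The jar stands upright between the fingers, its axis at col 279 against jaw centre 281. Closing gradually.

>>> arm_command([
  {"tx":0,"ty":0,"tz":-0.07,"wx":0,"wy":0,"wz":0,"jaw":0.6},
  {"tx":0,"ty":0,"tz":0,"wx":0,"wy":0,"wz":0,"jaw":0.4},
  {"tx":0,"ty":0,"tz":0,"wx":0,"wy":0,"wz":0,"jaw":0.3},
  {"tx":0,"ty":0,"tz":0,"wx":0,"wy":0,"wz":0,"jaw":0.27},
  {"tx":0,"ty":0,"tz":0,"wx":0,"wy":0,"wz":0,"jaw":0.24},
  {"tx":0,"ty":0,"tz":0,"wx":0,"wy":0,"wz":0,"jaw":0.2},
  {"tx":0,"ty":0,"tz":0,"wx":0,"wy":0,"wz":0,"jaw":-1},
  {"tx":0,"ty":0,"tz":0,"wx":0,"wy":0,"wz":0,"jaw":-1},
  {"tx":0,"ty":0,"tz":0,"wx":0,"wy":0,"wz":0,"jaw":-1},
  {"tx":0,"ty":0,"tz":0,"wx":0,"wy":0,"wz":0,"jaw":-1},
])

```text
time: 15.15
tool_pos: [538.8, -250.0, 59.8]
tcp_rot: [-0.128, 1.571, -1.301]
contact_force: [-0.1, -0.6, 1.1]
grip_width: 56.4
```

Gripped at 56.4 mm (56 given). Lifting 150 mm straight up.

>>> arm_command([
  {"tx":-0.2,"ty":0,"tz":0,"wx":0,"wy":0,"wz":0,"jaw":-1},
  {"tx":-0.4,"ty":0,"tz":0,"wx":0,"wy":0,"wz":0,"jaw":-1},
  {"tx":-0.7,"ty":0,"tz":0,"wx":0,"wy":0,"wz":0,"jaw":-1},
  {"tx":-1,"ty":0,"tz":0,"wx":0,"wy":0,"wz":0,"jaw":-1},
  {"tx":-1.2,"ty":0,"tz":0,"wx":0,"wy":0,"wz":0,"jaw":-1},
  {"tx":-1.2,"ty":0,"tz":0,"wx":0,"wy":0,"wz":0,"jaw":-1},
  {"tx":-1.2,"ty":0,"tz":0,"wx":0,"wy":0,"wz":0,"jaw":-1},
  {"tx":-1.2,"ty":0,"tz":0,"wx":0,"wy":0,"wz":0,"jaw":-1},
  {"tx":-1.2,"ty":0,"tz":0,"wx":0,"wy":0,"wz":0,"jaw":-1},
  {"tx":-1.2,"ty":0,"tz":0,"wx":0,"wy":0,"wz":0,"jaw":-1},
  {"tx":-1.2,"ty":0,"tz":0,"wx":0,"wy":0,"wz":0,"jaw":-1},
  {"tx":-1.2,"ty":0,"tz":0,"wx":0,"wy":0,"wz":0,"jaw":-1},
  {"tx":-1,"ty":0,"tz":0,"wx":0,"wy":0,"wz":0,"jaw":-1},
  {"tx":-0.8,"ty":0,"tz":0,"wx":0,"wy":0,"wz":0,"jaw":-1},
  {"tx":-0.6,"ty":0,"tz":0,"wx":0,"wy":0,"wz":0,"jaw":-1},
  {"tx":-0.4,"ty":0,"tz":0,"wx":0,"wy":0,"wz":0,"jaw":-1},
  {"tx":-0.3,"ty":0,"tz":0,"wx":0,"wy":0,"wz":0,"jaw":-1},
  {"tx":0,"ty":0,"tz":0,"wx":0,"wy":0,"wz":0,"jaw":-1},
  {"tx":0,"ty":0,"tz":0,"wx":0,"wy":0,"wz":0,"jaw":-1},
  {"tx":0,"ty":0,"tz":0,"wx":0,"wy":0,"wz":0,"jaw":-1},
])

```text
time: 17.15
tool_pos: [538.6, -249.9, 209.4]
tcp_rot: [-2.438, 1.57, 2.672]
contact_force: [0.3, -0.1, -1.2]
grip_width: 56.1
```

Run:
```python
from h import *
o=readout.get_obs()
print(o['time'],o['tool_pos'],o['contact_force'],o['grip_width'],np.abs(o['dq']).max(),Ro.from_euler('xyz',o['tcp_rot']).as_matrix()[:,0])
w=imaging.capture('wrist');s=imaging.capture('side');t=imaging.capture('top')
a=cv2.resize(w,None,fx=.7,fy=.7,interpolation=3)
cv2.imwrite('pics/wA.png',w);cv2.imwrite('pics/sA.png',cv2.resize(s[90:290,220:480],None,fx=3,fy=3,interpolation=2));cv2.imwrite('pics/tA.png',t)
S=cam('side');print((proj(S,[[538.8,-250,150],[538.8,-250,240]])-[220,90])*3)
```

```text
17.15 [ 538.58271762 -249.90832007  209.39277104] [ 0.27219542 -0.11780417 -1.2105841 ] 56.07022180995786 0.0021236675083299893 [-6.76346860e-04  3.42796578e-04 -9.99999713e-01]
[[421.22787866 153.81836685]
 [430.16234396  81.33067253]]
```

View pics/wA.png

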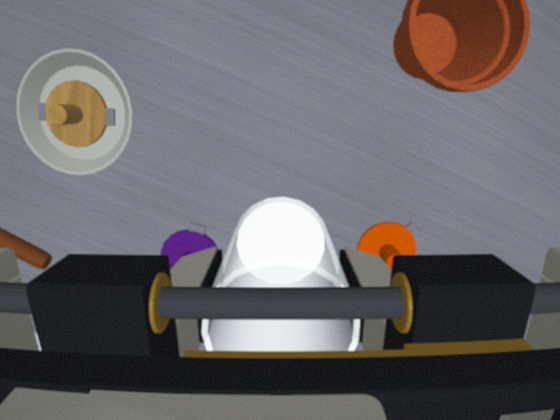

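View pics/sA.png

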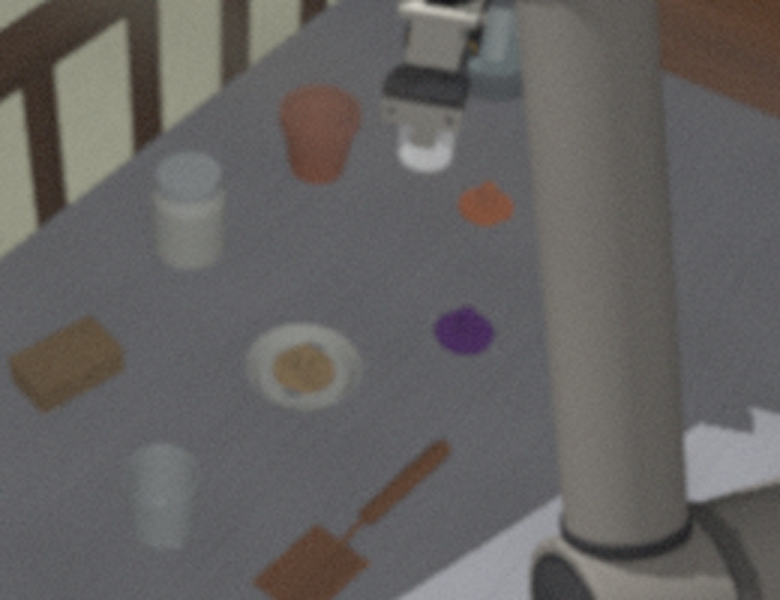

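View pics/tA.png

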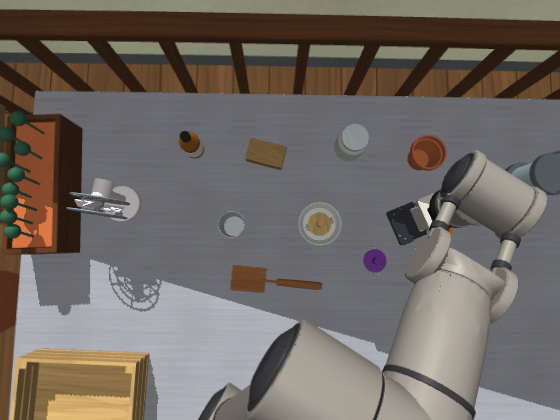

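In the wrist view the jar looks the same as before the lift (base at (281,240)), so it has not slipped or tilted. In the side view its base is at crop (426,152), against (421,154) predicted for z=150. The lid is in the dish at top (320,223) and the other things are unmoved. Handing in.

```bash
python3 -c "
from plant import readout,bot
print(bot.close_job()); o=readout.get_obs(); print(o['time'],o['tool_pos'],o['grip_width'])"
```

```text
the job is handed in; nothing more can be done
None
the job is handed in; nothing more can be done
```

I lifted the wooden lid off by its knob and laid it flat, knob up, in the white dish. I then gripped the open jar, raised it straight up 150 mm and handed the job in at about 17.3 s while still holding it.

**Last checks:**
- **Lid:** after release it measured centred in the dish to within about 1 mm and lay flat. The peak contact force I read while setting it down was about 4.5 N.
- **Jar:** the TCP is at z = 209.4 mm, up from 59.8, so the underside is about 150 mm above the shelf. The tool is within 0.001 rad of vertical, joint speeds are near zero and the grip width is 56.1 mm. The wrist view looked the same before and after the lift, so I saw no slip or tilt.
- **Other things:** the dish, cup, spatula and the rest look unmoved in the top and side views. The orange lid is mostly hidden by the arm in the top view, but the wrist and side views show it.

**What failed or disagreed:**
- The first move call was refused because keys were missing; nothing moved.
- One brightness mask of the jar base merged base and rim and gave a radius of 45 mm. I discarded it and used the earlier flange measurement, checked against the projected circles.
- My rough side-view reading of the dish centre, picked by eye, was about 11 mm off the top and wrist measurements, which agreed within 1 mm. I used the wrist value.

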